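# Hang the washed cups on the draining pegs and push them home

## Task

Two washed cups, a blue and a terracotta one, stand mouth-down on the worktop: hang them mouth-down on the two free leaning pegs of the draining rack, one on each, letting each rest on its peg and letting go of it while its rim still stands two to three centimetres off the plate. Only when both hang there, push each one home by its closed base, not gripping it, until its rim meets the plate and it will go no further. Leave the things standing around, and do not knock them over or shift them.

Things in the scene. Friction and masses are not known exactly. Their poses are not given: they have to be found in the camera images.
- cup_blue: Blue tumbler without handle, standing mouth-down on the worktop: straight round outside 62 mm across, 105 mm high, inside 56 mm across and 101 mm deep, wall 3 mm, about 0.2 kg, closed base now on top (its last 10 mm narrow to 57 mm). Origin: centre of the rim circle (the mouth, now on the worktop); z runs along its axis from the mouth to the closed base
- cup_ochre: Brown-orange (terracotta) tumbler without handle, standing mouth-down on the worktop: straight round outside 62 mm across, 105 mm high, inside 56 mm across and 101 mm deep, wall 3 mm, about 0.2 kg, closed base now on top (its last 10 mm narrow to 57 mm). Origin: centre of the rim circle (the mouth, now on the worktop); z runs along its axis from the mouth to the closed base
- cup_blue_base (a point): Centre of the outside of the blue cup's closed base, 105 mm from its origin along its z
- cup_ochre_base (a point): Centre of the outside of the terracotta cup's closed base, 105 mm from its origin along its z
- peg_1: One of the two free pegs of the draining rack; round, rubber-sleeved, 45 mm thick, 98 mm long, the last 7 mm rounded. Origin: centre of its foot, on the plate's upper face, 124 mm above the worktop; z runs out along the peg to its tip, leaning 40 degrees from vertical towards the rack's front (robot side); x runs up the slope of the plate, y along the rack to its left
- peg_2: The other free peg of the rack, just like peg_1 (same frame and sizes)
- peg_1_tip (a point): Tip of peg_1, 98 mm out from its origin. The flat white slotted plate at the peg's foot, square to the peg, 98 mm (x) by 88 mm (y), is what the cup's rim comes home on
- peg_2_tip (a point): Tip of peg_2, 98 mm out from its origin. Rubber friction about 1.4: a cup let go over most of the peg (best once resting on it, 5 mm to -x) drops 3 to 18 mm along it, sags 0.15 rad (base to -x) and stays. Pushed along the peg on the +x half of its base with 2 to 20 N it slides home, where the low edge of its rim stays on the plate, sagging 0.1 rad
- peg_3: The peg that is taken, just like peg_1: a white cup of the same size hangs on it, home against its plate, fixed there, sagging 0.095 rad as such cups do.
- drip_tray: Fixed grey drip tray 165 mm (x) by 345 mm (y), 16 mm high, that carries the rack. The three pegs stand side by side in it, feet 108 mm apart along y; which of the three places is the taken one varies, and so do the rack's place and turn. Origin: centre of its underside, x to the rack's back, y to its left
- tall_tin: Bystander: food tin, 57 mm across, 72 mm high; origin at the centre of its underside, z up
- dark_tin: Bystander: dark spice tin with a black lid, 69 mm across, 70 mm high; origin at the centre of its underside, z up
- salt_shaker: Bystander: clear salt shaker with a grey top, 44 mm across, 90 mm high; origin at the centre of its underside, z up
- spice_jar: Bystander: spice jar with a yellow cap, 42 mm across, 96 mm high; origin at the centre of its underside, z up
- pepper_mill: Bystander: turned wooden pepper mill, 58 mm across, 150 mm high; origin at the centre of its underside, z up

How it is judged (in metres and radians):
On the way:
1. both cups hang on the two free pegs, one on each, let go and at rest, rim centres 7 to 35 mm off the plates, leaning less than 0.3 rad from the peg (((z of cup_blue in the frame of peg_1 between 0.007 and 0.035 m and x of cup_blue in the frame of peg_1 between -0.02 and 0.02 m and y of cup_blue in the frame of peg_1 between -0.02 and 0.02 m and angle between the z axis of cup_blue and the z axis of peg_1, either way round below 0.3 rad and z of cup_blue_base in the frame of peg_1 above 0.05 m and z of cup_ochre in the frame of peg_2 between 0.007 and 0.035 m and x of cup_ochre in the frame of peg_2 between -0.02 and 0.02 m and y of cup_ochre in the frame of peg_2 between -0.02 and 0.02 m and angle between the z axis of cup_ochre and the z axis of peg_2, either way round below 0.3 rad and z of cup_ochre_base in the frame of peg_2 above 0.05 m) or (z of cup_blue in the frame of peg_2 between 0.007 and 0.035 m and x of cup_blue in the frame of peg_2 between -0.02 and 0.02 m and y of cup_blue in the frame of peg_2 between -0.02 and 0.02 m and angle between the z axis of cup_blue and the z axis of peg_2, either way round below 0.3 rad and z of cup_blue_base in the frame of peg_2 above 0.05 m and z of cup_ochre in the frame of peg_1 between 0.007 and 0.035 m and x of cup_ochre in the frame of peg_1 between -0.02 and 0.02 m and y of cup_ochre in the frame of peg_1 between -0.02 and 0.02 m and angle between the z axis of cup_ochre and the z axis of peg_1, either way round below 0.3 rad and z of cup_ochre_base in the frame of peg_1 above 0.05 m)) and contact force between the fingers and cup_blue below 0.1 N and contact force between the fingers and cup_ochre below 0.1 N and linear speed of each of cup_blue, cup_ochre below 0.02 m/s), for 0.2 s.
At the end, for the whole second after the job is handed in: Each of the two cups is on its own free peg, mouth-down, the centre of its rim within 5.5 mm of the plate along the peg and within 20 mm of the peg's axis in x and y, its axis within 0.14 rad of the peg's, and at rest (below 20 mm/s) (((z of cup_blue in the frame of peg_1 between -0.004 and 0.0055 m and x of cup_blue in the frame of peg_1 between -0.02 and 0.02 m and y of cup_blue in the frame of peg_1 between -0.02 and 0.02 m and angle between the z axis of cup_blue and the z axis of peg_1, either way round below 0.14 rad and z of cup_blue_base in the frame of peg_1 above 0.05 m and z of cup_ochre in the frame of peg_2 between -0.004 and 0.0055 m and x of cup_ochre in the frame of peg_2 between -0.02 and 0.02 m and y of cup_ochre in the frame of peg_2 between -0.02 and 0.02 m and angle between the z axis of cup_ochre and the z axis of peg_2, either way round below 0.14 rad and z of cup_ochre_base in the frame of peg_2 above 0.05 m) or (z of cup_blue in the frame of peg_2 between -0.004 and 0.0055 m and x of cup_blue in the frame of peg_2 between -0.02 and 0.02 m and y of cup_blue in the frame of peg_2 between -0.02 and 0.02 m and angle between the z axis of cup_blue and the z axis of peg_2, either way round below 0.14 rad and z of cup_blue_base in the frame of peg_2 above 0.05 m and z of cup_ochre in the frame of peg_1 between -0.004 and 0.0055 m and x of cup_ochre in the frame of peg_1 between -0.02 and 0.02 m and y of cup_ochre in the frame of peg_1 between -0.02 and 0.02 m and angle between the z axis of cup_ochre and the z axis of peg_1, either way round below 0.14 rad and z of cup_ochre_base in the frame of peg_1 above 0.05 m)) and linear speed of each of cup_blue, cup_ochre below 0.02 m/s); the robot touches nothing.
It fails at once if the blue cup is brought home, its rim less than 6 mm from the plate, while gripped by its sides instead of pushed by its base (((z of cup_blue in the frame of peg_1 between -0.01 and 0.006 m and x of cup_blue in the frame of peg_1 between -0.02 and 0.02 m and y of cup_blue in the frame of peg_1 between -0.02 and 0.02 m and angle between the z axis of cup_blue and the z axis of peg_1, either way round below 0.35 rad and z of cup_blue_base in the frame of peg_1 above 0.05 m) or (z of cup_blue in the frame of peg_2 between -0.01 and 0.006 m and x of cup_blue in the frame of peg_2 between -0.02 and 0.02 m and y of cup_blue in the frame of peg_2 between -0.02 and 0.02 m and angle between the z axis of cup_blue and the z axis of peg_2, either way round below 0.35 rad and z of cup_blue_base in the frame of peg_2 above 0.05 m)) and contact force between the fingers and cup_blue above 0.5 N and z of the grasp point in the frame of cup_blue below 0.1 m).
It fails at once if the terracotta cup is brought home, its rim less than 6 mm from the plate, while gripped by its sides instead of pushed by its base (((z of cup_ochre in the frame of peg_1 between -0.01 and 0.006 m and x of cup_ochre in the frame of peg_1 between -0.02 and 0.02 m and y of cup_ochre in the frame of peg_1 between -0.02 and 0.02 m and angle between the z axis of cup_ochre and the z axis of peg_1, either way round below 0.35 rad and z of cup_ochre_base in the frame of peg_1 above 0.05 m) or (z of cup_ochre in the frame of peg_2 between -0.01 and 0.006 m and x of cup_ochre in the frame of peg_2 between -0.02 and 0.02 m and y of cup_ochre in the frame of peg_2 between -0.02 and 0.02 m and angle between the z axis of cup_ochre and the z axis of peg_2, either way round below 0.35 rad and z of cup_ochre_base in the frame of peg_2 above 0.05 m)) and contact force between the fingers and cup_ochre above 0.5 N and z of the grasp point in the frame of cup_ochre below 0.1 m).
It fails at once if a bystander (tin, spice tin, salt shaker, spice jar or pepper mill) is shifted more than 30 mm or tipped over (0.5 rad) (distance of any of tall_tin, dark_tin, salt_shaker, spice_jar, pepper_mill from where it was at the start of the episode above 0.03 m or angle between any of tall_tin, dark_tin, salt_shaker, spice_jar, pepper_mill's own z axis and vertical above 0.5 rad).
It also fails if it takes over 67 s, if anything falls off the work surface, if the arm or the gripper's body presses on something with over 40 N, if the wrist force passes 120 N, or if a joint passes its speed limit or range.

## Robot

A 6-joint arm with a two-finger parallel gripper is mounted at the origin on a cart in front of the work surface, level with it; the furniture and walls round the work are solid. World frame = base frame: x ahead of the robot, y to its left, z up, the work surface at z = 0. Lengths are in mm, angles in rad, forces in N, time in s.
With the tool pointing down it reaches from about 300 to 950 mm from the base axis. Payload 3.1 kg.
Tool frame: the origin (TCP) lies on the mounting face of the last link; the fingertips stand 173 mm ahead of it and the grasp point (between the pads) lies 155 mm ahead of it; z points along the fingers, y is the line along which they close (so a half turn about z gives the same grasp; the last joint's range is limited). The gripper opens to 85 mm and grips with 20 to 120 N. Pads are 22 mm wide; open, the fingers measure 114 mm over their backs; the gripper's body (76 mm by 85 mm) begins 54 mm behind the grasp point. The pads swing forward as they close: fully open they stand 13 mm farther back than shut.
Start: joints at [-1.354, 0.308, 1.634, -0, 1.2, -0.07], TCP at [176.776, -599.486, 404.672] pointing down, gripper open.
Joint ranges: [-3.06, 3.06], [-0.79, 1.96], [0.05, 2.63], [-1.19, 4.34], [0.05, 2.64], [-2.94, 2.94]. Speed limits (rad/s): [2.79, 2.79, 3.14, 3.14, 3.14, 3.14].

## Interface

Orientations are given as [roll, pitch, yaw] about the fixed x, y, z axes, in that order (R = Rz(yaw) Ry(pitch) Rx(roll)).
In Python, from cell import arm, cams gives the robot as it stands.
- The arm moves only by the tool drive_tool, never from a script. Its argument "deltas" is a list of rows, each a list of 3 entries, a list of its own where there are three numbers: the opening, from -1 (shut) to 1 (fully open), so that 0 is half open, then the shift along the tool's x, y, z each as a share of 0.5 m, from -1 to 1, then the turn about the tool's z as a share of pi/2 rad, from -1 to 1. A call has exactly 5 rows; each row is the pose to reach, as a shift and turn from the pose commanded when the call began, along the tool's axes at that moment; what a row does not reach only later rows make up. A row lasts 1/10 s, in which the tool goes at most 50 mm and 8.59 degrees, less where a joint would pass 70% of its speed; a pose out of reach is approached as far as the arm can. A call with a number of a shift or a turn outside -1 to 1 is refused whole. A call with a gripper value outside its range is refused whole. The fingers move at their own pace and stop on an object; "force" is the grip in N (left out, the last holds). Time passes only in rows, so rows that repeat a pose let the fingers close, or fill a call up. It gives the time, the measured TCP pose, the force, the opening and the grip force at its end, in the units of the state.
- arm.observe(): the state, without advancing time (a new reading comes with each control period).
- cams.grab_frame(name): name is "side" or "top" or "wrist"; returns (picture, depth): 384x512x3 uint8, red, green, blue; 384x512 float32, mm along the optical axis (not along the pixel's ray), 0 where there is no reading.
- cams.calibration(name): a dict with "K" (3x3 intrinsics, pixels), "rvec" (rotation vector, rad) and "tvec" (3), from world to camera coordinates, as OpenCV has them; the wrist camera has in their place "tool_from_camera" (4x4, takes a point from camera to tool coordinates, whose origin is the TCP and whose axes are the flange's). Camera axes: x right, y down, z forward; pixel columns grow to the right and rows downward; lengths in mm; the calibration is good to about 2 mm. A picture is of the moment at which its call begins: read the wrist's pose just before it. calibration takes no time and is no camera call.
- arm.finish_job(): hands the job in; it is judged then, once.
The state is a dict: "clock": time; "qpos": joint angles; "joint_velocities": joint speeds; "effort": joint torques, N m; "ee_pos": TCP position; "tcp_rot": TCP orientation; "contact_force": force on the tool from outside, world axes, zero at the start; "moment": the same for the moment, N m; "grip_width": finger opening in mm; "grasp_force": force on a finger pad.
Only numpy, scipy, OpenCV 4.12 (cv2) and the standard library are available. Lean on these libraries where they do the work, as an engineer would, in place of code of your own. Each camera call takes 0.05 s, during which the arm holds its last target. There are 200 camera calls.

## Working session

There is one attempt and no reset: what is moved stays moved. The work goes in short steps, Python scripts to look and compute and a tool call to move; the robot and the scene stay as the last step left them, time stands still between calls to the robot, and variables do not carry over. Pictures are saved under pics/ and viewed, at most 10 in all, crops included, and the job is handed in when it is done.

Besides the shell and the picture viewer there is one more tool, called after "Call:" as name([rows], argument=value, ...), one row to a line, values as JSON. drive_tool: Moves the arm, as the interface text tells. Its arguments: {"type":"object","properties":{"deltas":{"type":"array","items":{"type":"array"}},"force":{"type":"number"}},"required":["deltas"]}

```bash
mkdir -p pics; ls; cat > h.py <<'E'
import numpy as np, cv2
from cell import arm, cams
from scipy.spatial.transform import Rotation as Ro
def pts(name, st=None):
    """picture, world point per pixel (nan where no depth)"""
    if name=="wrist": st=arm.observe()
    im,d=cams.grab_frame(name); c=cams.calibration(name); K=np.array(c["K"])
    v,u=np.mgrid[:d.shape[0],:d.shape[1]]
    P=np.stack([(u-K[0,2])/K[0,0]*d,(v-K[1,2])/K[1,1]*d,d],-1).astype(float)
    P[d<=0]=np.nan
    if name=="wrist":
        T=np.array(c["tool_from_camera"]); P=P@T[:3,:3].T+T[:3,3]
        P=P@Ro.from_euler("xyz",st["tcp_rot"]).as_matrix().T+np.array(st["ee_pos"])
    else:
        R=cv2.Rodrigues(np.array(c["rvec"],float))[0]; P=(P-np.array(c["tvec"]).ravel())@R
    return im,P
def save(im,f): cv2.imwrite("pics/"+f,cv2.cvtColor(im,cv2.COLOR_RGB2BGR))
E
python3 - <<'E'
from h import *
print(arm.observe())
for n in ("top","side"):
    im,P=pts(n); save(im,n+"0.png"); np.save(n+"0.npy",P)
    c=cams.calibration(n); R=cv2.Rodrigues(np.array(c["rvec"],float))[0]; print(n,-R.T@np.array(c["tvec"]).ravel(),R[2])
print(cams.calibration("wrist"))
a,b=cv2.imread("pics/top0.png"),cv2.imread("pics/side0.png")
cv2.imwrite("pics/both0.png",cv2.vconcat([a,b])[:, :]) 
E
```

```text
pics
{'clock': 0.0, 'qpos': array([-1.35367715e+00,  3.08983609e-01,  1.63523871e+00,  1.29304850e-05,
        1.19971624e+00, -6.97019904e-02]), 'joint_velocities': array([-0.00075226,  0.0010864 , -0.00095861,  0.0014838 ,  0.00042839,
        0.00020232]), 'effort': array([-9.32116636e-04, -4.15253520e+01, -2.76664889e+01, -8.75321831e-06,
        1.03628595e-02,  2.14375052e-05]), 'ee_pos': array([ 176.69326123, -599.03785441,  403.43509843]), 'tcp_rot': array([-3.13925328e+00, -1.75392053e-04,  2.86816259e-01]), 'contact_force': array([ 0.2430223 , -0.44376042,  0.02954728]), 'moment': array([ 0.01643893, -0.00015778, -0.00417878]), 'grasp_force': 0.0, 'grip_width': 85.53825842029366}
top [ 496.28405596  -84.68537025 1304.67136619] [ 0.04934059  0.00557011 -0.99876648]
side [ 410.46797458 1318.55070208  691.66032929] [ 0.10977777 -0.92030789 -0.37547601]
{'K': array([[265.5050613 ,   0.        , 250.49817171],
       [  0.        , 265.5050613 , 190.38473315],
       [  0.        ,   0.        ,   1.        ]]), 'tool_from_camera': array([[ 4.76256861e-04, -9.61705788e-01, -2.74083474e-01,
         6.97493691e+01],
       [ 9.99999735e-01,  3.07351610e-04,  6.59196670e-04,
         3.82182777e-01],
       [-5.49713256e-04, -2.74083715e-01,  9.61705680e-01,
         3.13183368e+01],
       [ 0.00000000e+00,  0.00000000e+00,  0.00000000e+00,
         1.00000000e+00]])}
```

View pics/top0.png

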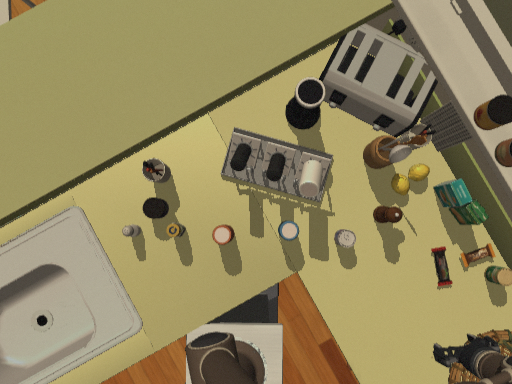

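View pics/side0.png

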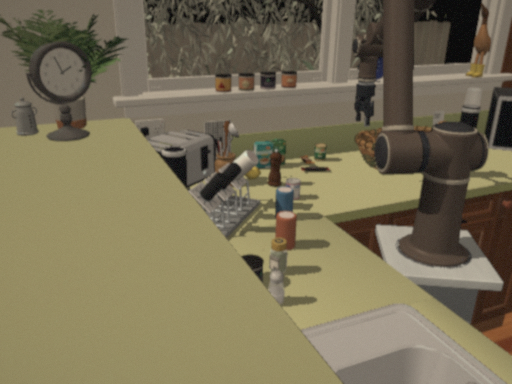

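```bash
python3 - <<'E'
from h import *
P=np.load("top0.npy"); im=cv2.cvtColor(cv2.imread("pics/top0.png"),cv2.COLOR_BGR2RGB)
for n,(u,v) in dict(och=(223,234),blue=(288,230),tin=(345,238),dark=(155,208),salt=(130,231),jar=(175,230),mill=(387,214),thing=(154,170),whitecup=(311,178)).items():
    Q=P[v-16:v+17,u-16:u+17].reshape(-1,3); z=Q[:,2]; top=np.nanmax(z)
    q=Q[z>top-8]; print(n,"top %.0f"%top,q.mean(0).round(1),np.ptp(q,axis=0).round(0),len(q), cv2.minEnclosingCircle(q[:,:2].astype(np.float32)))
# tray rim: points in region with z 10..30
Q=P[125:208,215:338].reshape(-1,3)
s=Q[(Q[:,2]>8)&(Q[:,2]<26)]; r=cv2.minAreaRect(s[:,:2].astype(np.float32)); print("tray",r,len(s),cv2.boxPoints(r).round())
# dark pegs
hsv=im[125:208,215:338].reshape(-1,3).max(1)
k=(hsv<45)&(Q[:,2]>100); q=Q[k]
print("dark",len(q)); 
n,l,c,b=cv2.kmeans(q[:,:2].astype(np.float32),2,None,(3,50,.1),5,0),0,0,0
lab=n[1].ravel()
for i in(0,1):
    w=q[lab==i]; print(w.min(0).round(),w.max(0).round(),w.mean(0).round(), "highest",w[w[:,2]>w[:,2].max()-6].mean(0).round(1))
E
```

```text
och top 113 [451.9  36.  106.7] [55. 56.  8.] 170 ((450.7430725097656, 36.23703384399414), 29.322887420654297)
blue top 112 [ 466.3 -169.1  106.2] [55. 58.  8.] 200 ((466.901611328125, -168.98776245117188), 29.768075942993164)
tin top 77 [ 444.7 -354.5   71.4] [54. 54.  8.] 116 ((443.8252258300781, -354.53179931640625), 28.354217529296875)
dark top 101 [480.5 198.6  97. ] [0. 7. 7.] 3 ((480.4248046875, 199.1131591796875), 3.366657257080078)
salt top 95 [457.8 336.2  89.3] [22. 23.  8.] 39 ((457.3797607421875, 336.4065246582031), 12.6358642578125)
jar top 104 [464.6 190.7  98. ] [37. 41.  8.] 96 ((463.5169372558594, 190.3705596923828), 20.52972412109375)
mill top 152 [ 518.5 -484.8  149. ] [9. 9. 6.] 14 ((518.8651123046875, -484.9920959472656), 5.513984680175781)
thing top 171 [656.2 242.9 166.2] [12.  6.  7.] 13 ((656.80078125, 243.14999389648438), 6.121140956878662)
whitecup top 224 [ 604.  -223.2  219.2] [25. 42.  8.] 68 ((597.5726928710938, -221.02407836914062), 22.132015228271484)
tray ((684.36279296875, -132.75877380371094), (259.6280822753906, 372.3802490234375), 2.6865458488464355) 602 [[ 546.   47.]
 [ 563. -325.]
 [ 823. -313.]
 [ 805.   59.]]
dark 730
[640. -48. 136.] [724.   7. 212.] [678. -22. 185.] highest [666.3 -16.1 208.2]
[ 612. -150.  140.] [695. -96. 216.] [ 650. -124.  186.] highest [ 638.3 -123.1  211.9]
```

```bash
cat > fit.py <<'E'
from h import *
from scipy.optimize import least_squares
a=np.radians(40)
def rack(p):
    Rz=Ro.from_euler("z",p[2]).as_matrix()
    # peg frame columns: x up slope of plate, y, z out
    return Rz@np.array([[np.cos(a),0,-np.sin(a)],[0,1,0],[np.sin(a),0,np.cos(a)]])
def foot(p,i): # i=0 left free peg, 1 right free peg
    y=Ro.from_euler("z",p[2]).as_matrix()[:,1]
    return np.array([p[0],p[1],124.+p[3]*0])-i*108*y
def res(p,Q,lab):
    R=rack(p); out=[]
    for i in(0,1):
        L=(Q[lab==i]-foot(p,i))@R
        L[:,2]-=p[3]
        r=np.hypot(L[:,0],L[:,1]); q=np.stack([r-15.5,np.abs(L[:,2]-45)-(53-7)],1)
        d=np.hypot(*np.maximum(q,0).T)+np.minimum(q.max(1),0)-7
        out.append(d)
    return np.concatenate(out)
E
python3 - <<'E'
from fit import *
for n in("top","side"):
    P=np.load(n+"0.npy"); im=cv2.imread(f"pics/{n}0.png")
    k=(im.max(2)<60)&(P[...,2]>150)&(P[...,2]<225)&(P[...,0]>600)&(P[...,0]<720)&(P[...,1]>-160)&(P[...,1]<20)
    Q=P[k]; print(n,len(Q))
    # side by line between pegs
    lab=((Q-[652,-70,0])@[-.25,-.968,0]>0).astype(int)
    for f in(0,1):
        s=least_squares(lambda p:res(np.r_[p,0] if not f else p,Q,lab),[725,-40,-.255]+([0] if f else []),loss="soft_l1",f_scale=2)
        print(s.x.round(3),np.median(abs(s.fun)).round(2),"tips",*[ (foot(np.r_[s.x,0],i)+98*rack(s.x)[:,2]).round(1) for i in(0,1)])
E
```

```text
top 690
[ 7.1353e+02 -2.8558e+01 -2.6500e-01] 0.8 tips [652.7 -12.1 199.1] [ 624.5 -116.3  199.1]
[ 7.13144e+02 -2.85110e+01 -2.65000e-01 -8.34000e-01] 0.74 tips [652.3 -12.  199.1] [ 624.1 -116.3  199.1]
side 464
[ 7.09078e+02 -2.93840e+01 -2.68000e-01] 1.76 tips [648.3 -12.7 199.1] [ 619.7 -116.8  199.1]
[ 7.06268e+02 -2.84110e+01 -2.66000e-01 -4.43100e+00] 1.4 tips [645.5 -11.9 199.1] [ 617.1 -116.1  199.1]
```

Call:
drive_tool([
  [1, [0, 0, 0], 0],
  [1, [0, 0, 0], 0],
  [1, [0, 0, 0], 0],
  [1, [0, 0, 0], 0],
  [1, [0, 0, -0.1], 0],
], force=20)

```text
clock: 0.6
ee_pos: [176.2, -597.0, 446.2]
tcp_rot: [-3.124, -0.001, 0.287]
contact_force: [-1.0, -0.9, -1.7]
grip_width: 85.3
grasp_force: 0.0
```

Call:
drive_tool([
  [1, [0.076, -0.062, 0], 0.07],
  [1, [0.152, -0.124, 0], 0.14],
  [1, [0.228, -0.186, 0], 0.21],
  [1, [0.304, -0.248, 0], 0.28],
  [1, [0.38, -0.31, 0], 0.35],
], force=20)

```text
clock: 1.1
ee_pos: [315.8, -395.4, 455.0]
tcp_rot: [3.141, -0.001, -0.268]
contact_force: [1.0, -0.5, 0.4]
grip_width: 85.1
grasp_force: 0.0
```

Call:
drive_tool([
  [1, [0.032, -0.096, 0.01], 0],
  [1, [0.064, -0.19, 0.02], 0],
  [1, [0.096, -0.286, 0.03], 0],
  [1, [0.128, -0.38, 0.04], 0],
  [1, [0.16, -0.475, 0.04], 0],
])

```text
clock: 1.6
ee_pos: [453.7, -187.9, 434.4]
tcp_rot: [3.142, 0.0, -0.263]
contact_force: [0.8, -0.7, -0.5]
grip_width: 85.4
grasp_force: 0.0
```

Call:
drive_tool([
  [1, [0.015, -0.044, 0.06], 0],
  [1, [0.015, -0.044, 0.11], 0],
  [1, [0.015, -0.044, 0.11], 0],
  [1, [0.015, -0.044, 0.11], 0],
  [1, [0.015, -0.044, 0.11], 0],
])

```text
clock: 2.1
ee_pos: [466.7, -171.4, 381.3]
tcp_rot: [3.141, -0.003, -0.264]
contact_force: [0.4, 0.5, -0.1]
grip_width: 85.4
grasp_force: 0.0
```

```bash
cat > cup.py <<'E'
from fit import *
import sys
im,P=pts("wrist"); save(im,"w%s.png"%sys.argv[1]); np.save("w%s.npy"%sys.argv[1],P)
s=arm.observe(); print(s["clock"],s["ee_pos"],s["tcp_rot"])
c=np.array(eval(sys.argv[2]))
k=(abs(P[...,2]-105)<6)&(np.hypot(P[...,0]-c[0],P[...,1]-c[1])<45)
q=P[k]; print(len(q),q.mean(0),cv2.minEnclosingCircle(q[:,:2].astype(np.float32)))
# circle fit of the sides
k=(P[...,2]<90)&(P[...,2]>20)&(np.hypot(P[...,0]-c[0],P[...,1]-c[1])<45); q=P[k]
if len(q)>20: print(len(q),least_squares(lambda p:np.hypot(q[:,0]-p[0],q[:,1]-p[1])-31,c,loss="soft_l1").x)
E
python3 cup.py 1 "(467,-169)"
```

```text
2.15 [ 466.66288717 -171.49665148  381.49027171] [ 3.14096437 -0.00328122 -0.2642411 ]
2896 [ 467.27661305 -171.32861938  104.2971884 ] ((465.6734619140625, -171.1296844482422), 30.485233306884766)
362 [ 465.11732828 -170.74568362]
```

View pics/w1.png

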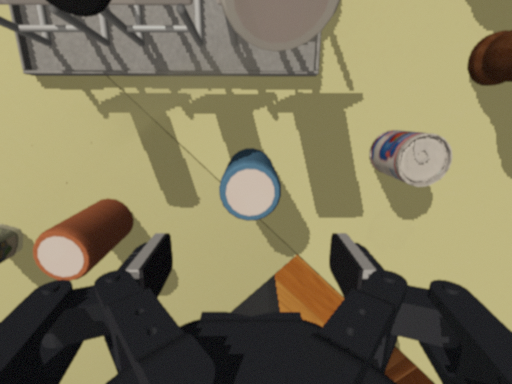

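Call:
drive_tool([
  [1, [0, 0, 0.1], 0],
  [1, [0, 0, 0.2], 0],
  [1, [0, 0, 0.304], 0],
  [1, [0, 0, 0.304], 0],
  [1, [0, 0, 0.304], 0],
])

```text
clock: 2.65
ee_pos: [466.3, -171.1, 228.0]
tcp_rot: [-3.141, 0.001, -0.264]
contact_force: [0.8, -1.0, 0.5]
grip_width: 85.0
grasp_force: 0.0
```

Call:
drive_tool([
  [-1, [0, 0, 0], 0],
  [-1, [0, 0, 0], 0],
  [-1, [0, 0, 0], 0],
  [-1, [0, 0, 0], 0],
  [-1, [0, 0, 0], 0],
], force=25)

```text
clock: 3.15
ee_pos: [468.3, -171.5, 231.6]
tcp_rot: [3.14, -0.008, -0.263]
contact_force: [-0.2, 0.9, 7.4]
grip_width: 61.5
grasp_force: 26.7
```

Call:
drive_tool([
  [-1, [0, 0, -0.05], 0],
  [-1, [0, 0, -0.14], 0],
  [-1, [0, 0, -0.24], 0],
  [-1, [0.01, -0.03, -0.33], 0],
  [-1, [0.03, -0.08, -0.42], 0],
])

```text
clock: 3.65
ee_pos: [489.5, -137.0, 439.5]
tcp_rot: [3.141, -0.004, -0.265]
contact_force: [1.3, -0.3, -3.2]
grip_width: 61.5
grasp_force: 29.0
```

Call:
drive_tool([
  [-1, [0.01, -0.05, -0.044], 0],
  [-1, [0.025, -0.107, -0.044], 0],
  [-1, [0.025, -0.107, -0.044], 0],
  [-1, [0.025, -0.107, -0.044], 0],
  [-1, [0.025, -0.107, -0.044], 0],
])

```text
clock: 4.15
ee_pos: [515.6, -88.7, 457.6]
tcp_rot: [3.141, 0.0, -0.263]
contact_force: [-0.2, -0.6, -2.4]
grip_width: 61.2
grasp_force: 29.1
```

```bash
cat > peg.py <<'E'
from fit import *
import sys
im,P=pts("wrist"); n=sys.argv[1]; save(im,"w%s.png"%n); np.save("w%s.npy"%n,P)
s=arm.observe(); print(s["clock"],s["ee_pos"],s["tcp_rot"],s["grip_width"],s["grasp_force"])
p0=np.array([712,-29,-.265,0.])
R=rack(p0); Q=[];lab=[]
for i in(0,1):
    L=(P.reshape(-1,3)-foot(p0,i))@R
    k=(np.hypot(L[:,0],L[:,1])<32)&(L[:,2]>45)&(L[:,2]<108)&(im.reshape(-1,3).max(1)<70)
    Q.append(P.reshape(-1,3)[k]); lab+= [i]*k.sum(); print("peg",i,k.sum())
Q=np.vstack(Q);lab=np.array(lab)
f=lambda v:np.r_[res(np.r_[v[:2],p0[2],v[2]],Q,lab)]
s=least_squares(f,[712,-29,0],loss="soft_l1",f_scale=2)
print(s.x,np.median(abs(s.fun)))
v=np.r_[s.x[:2],p0[2],0]
for i in(0,1): print("tip",(foot(v,i)+(98+s.x[2])*R[:,2]).round(1))
E
python3 peg.py 2
```

```text
4.2 [515.63469795 -88.90356265 457.32717769] [ 3.14110201e+00  7.97977643e-04 -2.63665176e-01] 61.292419782012566 29.100965447723866
peg 0 4137
peg 1 3614
[711.03115164 -29.32868321  -1.98958829] 0.3705673068413695
tip [651.5 -13.2 197.5]
tip [ 623.2 -117.4  197.5]
```

View pics/w2.png

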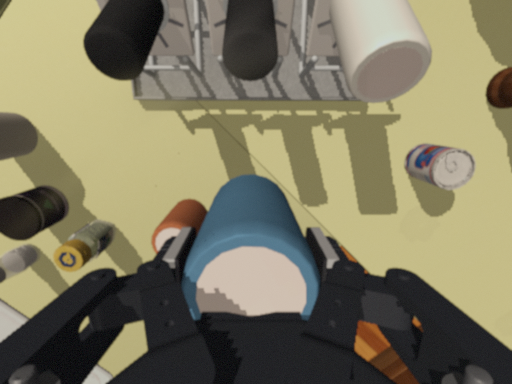

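```bash
cat > plan.py <<'E'
from fit import *
# path of the TCP relative to the peg tip, along rack x / up, for pivot g mm above rim, pivot e below the TCP
def path(g,e,tip,z0=198):
    tip=np.array(tip); rx=np.array([np.cos(-.264),np.sin(-.264)]);ry=np.array([-rx[1],rx[0]])
    n=np.array([np.cos(a),np.sin(a)]); zo=np.array([-np.sin(a),np.cos(a)])
    out=[]
    for rim,phi,off in [(93,40,2),(73,40,3),(73,40,0),(73,30,0),(73,20,0),(73,10,0),(73,0,-1.5),(50,0,-1.5),(27,0,-1.5)]:
        th=a-np.radians(phi); u=np.array([np.cos(th),np.sin(th)]); w=np.array([-np.sin(th),np.cos(th)])
        E=np.array([0,z0])+22.5*n+(rim-98)*zo
        if phi==40: E=E-off*u*1 if off else E; 
        piv=E-28*u+g*w+(off*n if phi==0 else 0)
        if phi==40: # vertical cup, move so the wall clears (off>0: farther +x)
            piv=piv+np.array([2*off,0])
        t=piv+[0,e]; xy=tip[:2]+t[0]*rx
        out.append(t); print("rim",rim,"phi",phi,"rel s %.1f tcpz %.1f"%tuple(t),xy.round(1))
    return out
E
python3 - <<'E'
from plan import *
P=np.load("w2.npy"); z=P[255:315,215:290,2].ravel(); print("base z",np.nanmedian(z),np.nanpercentile(z,[10,90]))
q=P[255:315,215:290].reshape(-1,3); q=q[abs(q[:,2]-np.nanmedian(z))<4]; print(q.mean(0))
path(80,150,(623.2,-117.4))
E
```

```text
base z 330.4787783710218 [329.80095952 331.24386818]
[517.3207185  -90.12711103 330.46867519]
rim 93 phi 40 rel s -5.6 tcpz 438.6 [ 617.8 -116. ]
rim 73 phi 40 rel s 8.3 tcpz 423.3 [ 631.2 -119.6]
rim 73 phi 40 rel s 5.3 tcpz 423.3 [ 628.3 -118.8]
rim 73 phi 30 rel s -8.2 tcpz 417.2 [ 615.3 -115.3]
rim 73 phi 20 rel s -20.4 tcpz 408.9 [ 603.5 -112.1]
rim 73 phi 10 rel s -30.9 tcpz 398.6 [ 593.3 -109.3]
rim 73 phi 0 rel s -40.7 tcpz 385.6 [ 583.9 -106.8]
rim 50 phi 0 rel s -25.9 tcpz 368.0 [ 598.2 -110.6]
rim 27 phi 0 rel s -11.1 tcpz 350.4 [ 612.4 -114.5]
```

Call:
drive_tool([
  [-1, [0.07, 0, 0], 0],
  [-1, [0.14, 0, 0], 0],
  [-1, [0.2, 0, 0], 0],
  [-1, [0.239, 0, 0], 0],
  [-1, [0.239, 0, 0], 0],
])

```text
clock: 4.7
ee_pos: [633.1, -121.2, 456.5]
tcp_rot: [3.141, 0.0, -0.265]
contact_force: [0.3, -1.1, -2.5]
grip_width: 61.6
grasp_force: 29.1
```

Call:
drive_tool([
  [-1, [0, 0, 0.015], 0],
  [-1, [0, 0, 0.03], 0],
  [-1, [0, 0, 0.045], 0],
  [-1, [0, 0, 0.06], 0],
  [-1, [0, 0, 0.064], 0],
])

```text
clock: 5.2
ee_pos: [631.7, -119.5, 425.7]
tcp_rot: [3.141, -0.002, -0.263]
contact_force: [0.7, 0.2, 1.6]
grip_width: 61.1
grasp_force: 29.3
```

Call:
drive_tool([
  [-1, [-0.01, 0, 0.002], 0],
  [-1, [-0.02, 0, 0.006], 0],
  [-1, [-0.033, 0, 0.013], 0],
  [-1, [-0.045, 0, 0.02], 0],
  [-1, [-0.057, 0, 0.029], 0],
], force=20)

```text
clock: 5.7
ee_pos: [603.9, -111.5, 411.7]
tcp_rot: [-3.14, -0.001, -0.263]
contact_force: [2.3, 1.5, 1.0]
grip_width: 61.2
grasp_force: 21.5
```

```bash
python3 peg.py 3; python3 - <<'E'
from h import *
im,_=pts("side"); w=cv2.cvtColor(cv2.imread("pics/w3.png"),cv2.COLOR_BGR2RGB)
s=cv2.resize(im[120:240,170:300],None,fx=3.2,fy=3.2); s=s[:384]
save(np.hstack([cv2.resize(w,(384,384)),s]),"m3.png")
E
```

```text
5.75 [ 602.75903671 -111.15873145  410.27128779] [-3.14054918e+00  2.70273754e-03 -2.62531647e-01] 61.10389867394966 21.633835500106215
peg 0 2696
peg 1 1130
[711.20622227 -29.31614579  -1.74664614] 0.34131253230351
tip [651.5 -13.1 197.7]
tip [ 623.2 -117.3  197.7]
```

View pics/m3.png

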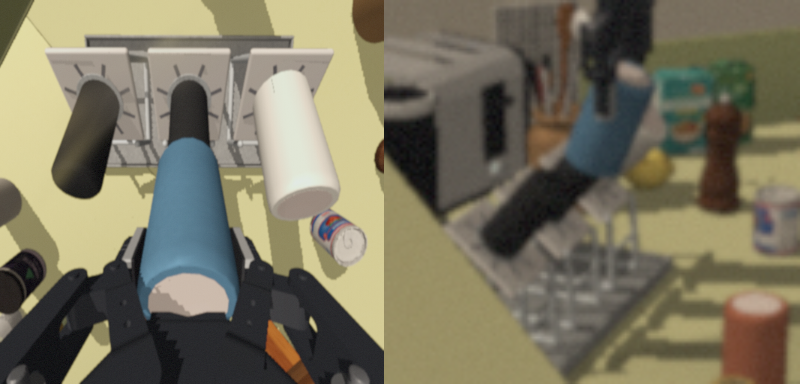

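Call:
drive_tool([
  [-1, [-0.011, 0, 0.01], 0],
  [-1, [-0.021, 0, 0.02], 0],
  [-1, [-0.031, 0, 0.033], 0],
  [-1, [-0.041, 0, 0.047], 0],
  [-1, [-0.041, 0, 0.047], 0],
], force=20)

```text
clock: 6.3
ee_pos: [583.8, -106.6, 386.0]
tcp_rot: [-3.142, 0.001, -0.263]
contact_force: [3.8, 1.9, -0.8]
grip_width: 60.9
grasp_force: 21.9
```

Call:
drive_tool([
  [-1, [0.01, 0, 0.012], 0],
  [-1, [0.02, 0, 0.024], 0],
  [-1, [0.03, 0, 0.036], 0],
  [-1, [0.04, 0, 0.048], 0],
  [-1, [0.04, 0, 0.048], 0],
])

```text
clock: 6.8
ee_pos: [604.7, -112.5, 362.8]
tcp_rot: [3.141, -0.002, -0.263]
contact_force: [4.4, -1.3, -0.9]
grip_width: 60.8
grasp_force: 21.8
```

```bash
cat > cyl.py <<'E'
from fit import *
import sys
# pose of a coloured cup near peg i, in the frame of that peg: python3 cyl.py name i(0 left,1 right) blue|ochre camera
n,i,col,cam=sys.argv[1],int(sys.argv[2]),sys.argv[3],sys.argv[4]
im,P=pts(cam); save(im,n+".png")
s=arm.observe(); print(s["clock"],s["ee_pos"].round(1),s["contact_force"].round(1))
p=np.array([711.2,-29.3,-.264,0]); R=rack(p); F=foot(p,i)
L=((P-F)@R).reshape(-1,3); hsv=cv2.cvtColor(im,cv2.COLOR_RGB2HSV).reshape(-1,3).astype(int)
hm=(abs(hsv[:,0]-105)<14) if col=="blue" else ((hsv[:,0]<14))
k=hm&(hsv[:,1]>80)&(abs(L[:,0])<60)&(abs(L[:,1])<45)&(L[:,2]>-5)&(L[:,2]<170)
q=L[k]; print(k.sum(), "z range",np.percentile(q[:,2],[1,99]).round(1))
side=q[(q[:,2]>np.percentile(q[:,2],5)+4)&(q[:,2]<np.percentile(q[:,2],95)-18)]
def f(v): # axis: point (v0,v1) at z=60, slope v2,v3
    d=np.array([v[2],v[3],1]); d/=np.linalg.norm(d); w=side-[v[0],v[1],60]
    return np.linalg.norm(np.cross(w,d),axis=1)-31
r=least_squares(f,[-5,0,-.1,0],loss="soft_l1"); v=r.x
d=np.array([v[2],v[3],1]); d/=np.linalg.norm(d)
al=(q-[v[0],v[1],60])@d; lo,hi=np.percentile(al,[.5,99.5])
print("slope x,y",v[2:].round(3),"rms",np.sqrt(np.mean(r.fun**2)).round(2),"axial lo/hi",lo.round(1),hi.round(1))
for nm,t in(("rim from lo",lo),("rim from hi",hi-105)): print(nm,(np.array([v[0],v[1],60])+t*d).round(1))
E
python3 cyl.py c4 1 blue wrist
```

```text
6.85 [ 604.6 -112.5  363. ] [ 4.8 -2.  -1.4]
21546 z range [ 42.3 144.2]
slope x,y [-0.065 -0.004] rms 0.45 axial lo/hi -20.8 83.1
rim from lo [-2.1 -0.2 39.3]
rim from hi [-2.  -0.2 38.1]
```

Call:
drive_tool([
  [-1, [0.005, 0, 0.006], 0],
  [-1, [0.01, 0, 0.012], 0],
  [-1, [0.0155, 0, 0.0185], 0],
  [-1, [0.0155, 0, 0.0185], 0],
  [-1, [0.0155, 0, 0.0185], 0],
])

```text
clock: 7.35
ee_pos: [611.6, -114.2, 354.8]
tcp_rot: [3.141, -0.002, -0.263]
contact_force: [2.3, -0.9, 3.8]
grip_width: 61.0
grasp_force: 21.0
```

```bash
python3 cyl.py c5 1 blue wrist
```

```text
7.4 [ 611.6 -114.2  354.8] [ 3.1 -0.8  3.2]
21952 z range [ 32.4 134. ]
slope x,y [-0.087 -0.003] rms 0.46 axial lo/hi -31.3 72.4
rim from lo [-0.1 -0.1 28.8]
rim from hi [-0.  -0.1 27.5]
```

Call:
drive_tool([
  [1, [0, 0, 0], 0],
  [1, [0, 0, 0], 0],
  [1, [0, 0, 0], 0],
  [1, [0, 0, 0], 0],
  [1, [0, 0, 0], 0],
])

```text
clock: 7.9
ee_pos: [610.9, -113.9, 353.9]
tcp_rot: [3.142, 0.001, -0.263]
contact_force: [0.2, -0.3, -0.4]
grip_width: 85.4
grasp_force: 0.0
```

```bash
python3 cyl.py c6 1 blue wrist
```

```text
7.95 [ 611.  -113.9  354. ] [ 0.4  0.1 -0.4]
22509 z range [ 32.9 133.2]
slope x,y [-0.163 -0.004] rms 0.6 axial lo/hi -33.0 70.3
rim from lo [ 4.5 -0.  27.4]
rim from hi [ 4.8 -0.  25.8]
```

Call:
drive_tool([
  [1, [0, 0, -0.06], 0],
  [1, [0, 0, -0.14], 0],
  [1, [0, 0, -0.22], 0],
  [1, [-0.08, -0.04, -0.22], 0],
  [1, [-0.16, -0.08, -0.22], 0],
])

```text
clock: 8.45
ee_pos: [544.5, -54.6, 466.6]
tcp_rot: [-3.141, -0.005, -0.265]
contact_force: [-0.7, 1.8, -0.2]
grip_width: 85.5
grasp_force: 0.0
```

Call:
drive_tool([
  [1, [-0.08, -0.04, 0.02], 0],
  [1, [-0.16, -0.09, 0.06], 0],
  [1, [-0.226, -0.127, 0.1], 0],
  [1, [-0.226, -0.127, 0.14], 0],
  [1, [-0.226, -0.127, 0.14], 0],
])

```text
clock: 8.95
ee_pos: [449.5, 36.9, 391.8]
tcp_rot: [3.14, 0.005, -0.261]
contact_force: [-1.3, -0.1, 1.1]
grip_width: 85.7
grasp_force: 0.0
```

```bash
python3 cup.py 7 "(451,36)"; python3 cyl.py t7 1 blue top
```

```text
9.0 [451.02289901  36.43589667 393.56419317] [ 3.14083120e+00  2.20810170e-03 -2.62085769e-01]
2728 [451.67124995  35.66574019 104.32251097] ((450.0037841796875, 36.1636962890625), 30.3333683013916)
300 [449.54582228  36.25785291]
9.05 [452.1  36.1 394.8] [ 0.2 -0.4  0.9]
496 z range [ 35.  135.5]
slope x,y [-0.17  -0.002] rms 1.16 axial lo/hi -31.0 72.7
rim from lo [ 5.6  1.3 29.4]
rim from hi [ 5.8  1.3 28.2]
```

Call:
drive_tool([
  [1, [-0.002, 0, 0.09], 0],
  [1, [-0.002, 0, 0.18], 0],
  [1, [-0.002, 0, 0.27], 0],
  [1, [-0.002, 0, 0.333], 0],
  [1, [-0.002, 0, 0.333], 0],
])

```text
clock: 9.55
ee_pos: [449.8, 35.7, 224.8]
tcp_rot: [3.14, 0.008, -0.264]
contact_force: [0.3, -0.2, -0.6]
grip_width: 85.2
grasp_force: 0.0
```

Call:
drive_tool([
  [-1, [0, 0, 0], 0],
  [-1, [0, 0, 0], 0],
  [-1, [0, 0, 0], 0],
  [-1, [0, 0, 0], 0],
  [-1, [0, 0, 0], 0],
], force=25)

```text
clock: 10.05
ee_pos: [452.7, 36.1, 230.3]
tcp_rot: [-3.141, -0.006, -0.263]
contact_force: [1.6, -2.3, 7.3]
grip_width: 61.7
grasp_force: 28.4
```

Call:
drive_tool([
  [-1, [0, 0, -0.05], 0],
  [-1, [0, 0, -0.14], 0],
  [-1, [0, 0, -0.24], 0],
  [-1, [0.01, 0, -0.33], 0],
  [-1, [0.04, 0, -0.42], 0],
])

```text
clock: 10.55
ee_pos: [468.4, 31.6, 439.4]
tcp_rot: [-3.141, 0.002, -0.262]
contact_force: [0.5, 0.5, -3.2]
grip_width: 61.5
grasp_force: 29.4
```

Call:
drive_tool([
  [-1, [0.06, -0.004, -0.044], 0],
  [-1, [0.12, -0.009, -0.044], 0],
  [-1, [0.15, -0.009, -0.044], 0],
  [-1, [0.15, -0.009, -0.044], 0],
  [-1, [0.15, -0.009, -0.044], 0],
])

```text
clock: 11.05
ee_pos: [542.9, 16.2, 458.9]
tcp_rot: [3.141, 0.003, -0.263]
contact_force: [-0.2, -0.5, -3.2]
grip_width: 61.5
grasp_force: 29.4
```

```bash
python3 peg.py 8; python3 - <<'E'
from h import *
P=np.load("w8.npy"); print("base z",np.nanmedian(P[255:315,215:290,2]))
E
```

```text
11.1 [542.58969974  16.34102297 458.94485708] [ 3.14136623e+00  2.93742707e-03 -2.62854026e-01] 61.523506135959536 29.420167431235313
peg 0 3069
peg 1 1
[711.11277483 -29.2340741   -1.89286233] 0.35109057991634085
tip [651.5 -13.1 197.6]
tip [ 623.2 -117.3  197.6]
base z 333.2185498763258
```

Call:
drive_tool([
  [-1, [0.07, 0, 0], 0],
  [-1, [0.14, 0, 0], 0],
  [-1, [0.2, 0, 0], 0],
  [-1, [0.242, 0, 0], 0],
  [-1, [0.242, 0, 0], 0],
])

```text
clock: 11.6
ee_pos: [661.5, -15.8, 459.0]
tcp_rot: [3.141, 0.0, -0.263]
contact_force: [0.3, -0.3, -2.8]
grip_width: 61.8
grasp_force: 29.4
```

Call:
drive_tool([
  [-1, [0, 0, 0.015], 0],
  [-1, [0, 0, 0.03], 0],
  [-1, [0, 0, 0.045], 0],
  [-1, [0, 0, 0.06], 0],
  [-1, [0, 0, 0.068], 0],
])

```text
clock: 12.1
ee_pos: [660.0, -15.2, 424.8]
tcp_rot: [3.141, 0.001, -0.263]
contact_force: [0.3, -0.0, 0.7]
grip_width: 61.5
grasp_force: 29.6
```

Same arc and slide as before.

Call:
drive_tool([
  [-1, [-0.01, 0, 0.002], 0],
  [-1, [-0.02, 0, 0.006], 0],
  [-1, [-0.033, 0, 0.013], 0],
  [-1, [-0.045, 0, 0.02], 0],
  [-1, [-0.057, 0, 0.029], 0],
], force=20)

```text
clock: 12.6
ee_pos: [633.6, -8.2, 413.5]
tcp_rot: [-3.141, -0.006, -0.263]
contact_force: [2.7, -1.9, 2.0]
grip_width: 61.6
grasp_force: 30.1
```

Call:
drive_tool([
  [-1, [-0.011, 0, 0.01], 0],
  [-1, [-0.021, 0, 0.02], 0],
  [-1, [-0.031, 0, 0.033], 0],
  [-1, [-0.041, 0, 0.047], 0],
  [-1, [-0.041, 0, 0.047], 0],
])

```text
clock: 13.1
ee_pos: [612.2, -2.3, 385.7]
tcp_rot: [-3.142, 0.003, -0.263]
contact_force: [2.1, -0.5, 0.4]
grip_width: 61.9
grasp_force: 26.1
```

Call:
drive_tool([
  [-1, [0.01, 0, 0.012], 0],
  [-1, [0.02, 0, 0.024], 0],
  [-1, [0.03, 0, 0.036], 0],
  [-1, [0.04, 0, 0.048], 0],
  [-1, [0.04, 0, 0.048], 0],
])

```text
clock: 13.6
ee_pos: [633.4, -8.3, 362.4]
tcp_rot: [3.142, -0.001, -0.263]
contact_force: [3.6, -1.9, -2.6]
grip_width: 61.9
grasp_force: 26.1
```

```bash
python3 cyl.py c9 0 ochre wrist
```

```text
13.65 [633.2  -8.2 362.7] [ 4.3 -1.4 -3. ]
22263 z range [ 41.5 144.7]
slope x,y [-0.043 -0.001] rms 0.45 axial lo/hi -28.8 83.9
rim from lo [-2.3 -0.2 31.2]
rim from hi [-2.7 -0.2 39. ]
```

Call:
drive_tool([
  [-1, [0.005, 0, 0.006], 0],
  [-1, [0.01, 0, 0.012], 0],
  [-1, [0.0155, 0, 0.0185], 0],
  [-1, [0.0155, 0, 0.0185], 0],
  [-1, [0.0155, 0, 0.0185], 0],
])

```text
clock: 14.15
ee_pos: [640.3, -10.0, 354.5]
tcp_rot: [-3.141, -0.001, -0.263]
contact_force: [1.7, -0.8, -1.7]
grip_width: 62.1
grasp_force: 26.2
```

```bash
python3 cyl.py c10 0 ochre wrist
```

```text
14.2 [640.3 -10.  354.5] [ 3.9 -1.6 -1.8]
22330 z range [ 31.1 134.1]
slope x,y [-0.046 -0.001] rms 0.45 axial lo/hi -39.6 73.3
rim from lo [-1.7 -0.  20.5]
rim from hi [-2.1 -0.  28.3]
```

Call:
drive_tool([
  [-1, [-0.003, 0, 0.003], 0],
  [-1, [-0.003, 0, 0.003], 0],
  [1, [-0.003, 0, 0.003], 0],
  [1, [-0.003, 0, 0.003], 0],
  [1, [-0.003, 0, 0.003], 0],
])

```text
clock: 14.7
ee_pos: [637.8, -9.3, 352.4]
tcp_rot: [3.141, 0.003, -0.263]
contact_force: [0.9, 0.6, -0.2]
grip_width: 85.7
grasp_force: 0.0
```

```bash
python3 cyl.py c11 0 ochre wrist;python3 cyl.py t11 1 blue wrist
```

```text
14.75 [638.   -9.3 352.5] [ 0.3  0.4 -0.6]
23590 z range [ 31.7 133.5]
slope x,y [-0.156 -0.002] rms 0.51 axial lo/hi -49.7 70.8
rim from lo [ 7.   0.1 10.9]
rim from hi [ 4.6  0.  26.2]
14.8 [638.1  -9.4 352.6] [-0.4 -0.4 -0.2]
23488 z range [ 31.2 131.5]
slope x,y [-0.162 -0.005] rms 0.61 axial lo/hi -33.5 69.2
rim from lo [ 4.7 -0.1 27. ]
rim from hi [ 5.1 -0.1 24.7]
```

Call:
drive_tool([
  [1, [0, 0, -0.08], 0],
  [1, [0, 0, -0.16], 0],
  [-1, [-0.03, 0, -0.16], 0],
  [-1, [-0.062, 0, -0.16], 0],
  [-1, [-0.062, 0, -0.16], 0],
], force=40)

```text
clock: 15.3
ee_pos: [607.3, -1.0, 433.3]
tcp_rot: [3.142, 0.001, -0.263]
contact_force: [-0.1, -0.4, -0.7]
grip_width: 44.2
grasp_force: 0.0
```

Call:
drive_tool([
  [-1, [0, 0, 0], 0],
  [-1, [0, 0, 0], 0],
  [-1, [0, 0, 0.016], 0],
  [-1, [0, 0, 0.034], 0],
  [-1, [0, 0, 0.034], 0],
])

```text
clock: 15.8
ee_pos: [608.1, -1.5, 413.3]
tcp_rot: [3.141, 0.005, -0.263]
contact_force: [-0.0, 0.1, 0.7]
grip_width: -0.2
grasp_force: 0.0
```

```bash
python3 cyl.py c12 0 ochre wrist
```

```text
15.85 [608.3  -1.5 414.1] [ 0.4 -0.1 -0. ]
11178 z range [ 31.2 133.8]
slope x,y [-0.156 -0.001] rms 0.42 axial lo/hi -56.6 71.1
rim from lo [ 8. -0.  4.]
rim from hi [ 4.5 -0.  26.5]
```

View pics/c12.png

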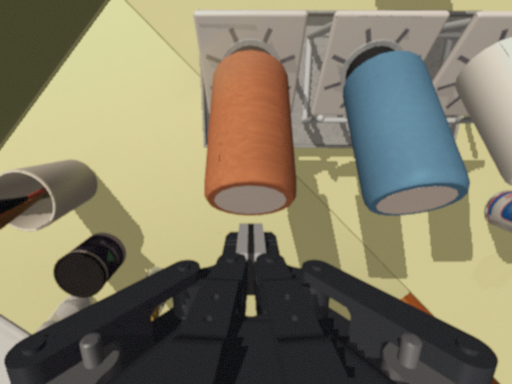

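Call:
drive_tool([
  [-1, [0.005, 0, 0.006], 0],
  [-1, [0.01, 0, 0.012], 0],
  [-1, [0.015, 0, 0.018], 0],
  [-1, [0.02, 0, 0.024], 0],
  [-1, [0.026, 0, 0.031], 0],
])

```text
clock: 16.35
ee_pos: [621.5, -4.9, 400.4]
tcp_rot: [-3.142, -0.0, -0.263]
contact_force: [0.7, 0.5, -0.1]
grip_width: 0.1
grasp_force: 0.0
```

Call:
drive_tool([
  [-1, [0.003, 0, 0.004], 0],
  [-1, [0.006, 0, 0.008], 0],
  [-1, [0.01, 0, 0.012], 0],
  [-1, [0.013, 0, 0.015], 0],
  [-1, [0.016, 0, 0.019], 0],
])

```text
clock: 16.85
ee_pos: [629.2, -6.7, 393.7]
tcp_rot: [-3.141, -0.001, -0.263]
contact_force: [-4.4, 1.1, 9.4]
grip_width: -0.2
grasp_force: 5.5
```

```bash
python3 cyl.py c13 0 ochre wrist
```

```text
16.9 [629.4  -6.8 393.5] [-1.8  0.1  7.8]
12415 z range [ 22.4 124.2]
slope x,y [-0.139  0.005] rms 0.44 axial lo/hi -42.7 61.5
rim from lo [ 4.6 -0.2 17.7]
rim from hi [ 4.7 -0.2 17. ]
```

Call:
drive_tool([
  [-1, [0.004, 0, 0.005], 0],
  [-1, [0.008, 0, 0.01], 0],
  [-1, [0.012, 0, 0.015], 0],
  [-1, [0.016, 0, 0.019], 0],
  [-1, [0.019, 0, 0.023], 0],
])

```text
clock: 17.4
ee_pos: [639.3, -9.3, 384.2]
tcp_rot: [-3.14, -0.005, -0.263]
contact_force: [-4.7, 0.4, 15.0]
grip_width: 0.2
grasp_force: 7.5
```

Call:
drive_tool([
  [-1, [0.001, 0, 0.002], 0],
  [-1, [0.003, 0, 0.003], 0],
  [-1, [0.004, 0, 0.005], 0],
  [-1, [0.005, 0, 0.006], 0],
  [-1, [0.005, 0, 0.006], 0],
])

```text
clock: 17.9
ee_pos: [640.9, -9.4, 384.2]
tcp_rot: [-3.14, -0.002, -0.263]
contact_force: [-11.2, 2.4, 24.4]
grip_width: -0.1
grasp_force: 12.9
```

```bash
python3 cyl.py c14 0 ochre wrist
```

```text
17.95 [640.8  -9.4 384.2] [-10.8   1.7  25.4]
12074 z range [  6.7 109. ]
slope x,y [-0.106  0.011] rms 0.43 axial lo/hi -57.4 46.9
rim from lo [ 4.6 -0.3  2.9]
rim from hi [ 4.7 -0.3  2.2]
```

Call:
drive_tool([
  [-1, [-0.005, 0, -0.006], 0],
  [-1, [-0.02, 0, -0.024], 0],
  [-1, [-0.066, 0, -0.079], 0],
  [-1, [-0.066, 0.09, -0.079], 0],
  [-1, [-0.066, 0.18, -0.079], 0],
])

```text
clock: 18.45
ee_pos: [584.8, -87.8, 417.1]
tcp_rot: [3.142, -0.002, -0.259]
contact_force: [0.9, 0.7, 0.7]
grip_width: 0.1
grasp_force: 0.0
```

Call:
drive_tool([
  [-1, [0, 0.036, 0], 0],
  [-1, [0, 0.036, 0], 0],
  [-1, [0, 0.036, 0], 0],
  [-1, [0, 0.036, 0], 0],
  [-1, [0, 0.036, 0], 0],
])

```text
clock: 18.95
ee_pos: [580.8, -104.6, 415.9]
tcp_rot: [-3.141, 0.0, -0.261]
contact_force: [0.4, 0.6, -0.4]
grip_width: -0.1
grasp_force: 0.0
```

```bash
python3 cyl.py c15 0 ochre wrist;  python3 cyl.py c16 1 blue wrist; python3 -c "
from fit import *
p=np.array([711.2,-29.3,-.264,0]);print(((np.array(arm.observe()['ee_pos'])-[0,0,173])-foot(p,1))@rack(p), Ro.from_euler('z',.264).apply(arm.observe()['ee_pos']-foot(p,1)))"
```

```text
19.0 [ 580.8 -104.7  415.9] [ 0.4 -0.6  0.6]
10489 z range [  7.2 109.5]
slope x,y [-0.108  0.01 ] rms 0.47 axial lo/hi -56.9 47.4
rim from lo [ 4.5 -0.2  3.4]
rim from hi [ 4.6 -0.2  2.7]
19.05 [ 580.8 -104.8  415.9] [ 0.1 -0.  -0.4]
9781 z range [ 38.7 133.8]
slope x,y [-0.163 -0.004] rms 0.43 axial lo/hi -27.7 70.9
rim from lo [ 3.7 -0.1 32.7]
rim from hi [ 4.7 -0.1 26.4]
[ -4.888646     1.13635822 159.37191501] [-106.1872124     1.13635822  291.9436088 ]
```

Ochre is home and stays. Same push for the blue one.

Call:
drive_tool([
  [-1, [0.006, 0.002, 0.007], 0],
  [-1, [0.012, 0.002, 0.014], 0],
  [-1, [0.017, 0.002, 0.02], 0],
  [-1, [0.022, 0.002, 0.026], 0],
  [-1, [0.027, 0.002, 0.033], 0],
])

```text
clock: 19.55
ee_pos: [593.5, -110.3, 399.3]
tcp_rot: [-3.142, 0.001, -0.263]
contact_force: [-5.2, 1.9, 10.8]
grip_width: 0.2
grasp_force: 5.8
```

Call:
drive_tool([
  [-1, [0.004, 0, 0.005], 0],
  [-1, [0.008, 0, 0.01], 0],
  [-1, [0.012, 0, 0.014], 0],
  [-1, [0.016, 0, 0.019], 0],
  [-1, [0.02, 0, 0.023], 0],
])

```text
clock: 20.05
ee_pos: [603.3, -112.9, 391.2]
tcp_rot: [-3.142, -0.001, -0.263]
contact_force: [-4.8, 1.3, 12.0]
grip_width: 0.2
grasp_force: 5.8
```

```bash
python3 cyl.py c17 1 blue wrist
```

```text
20.1 [ 603.6 -113.   390.9] [-4.1  1.3  9.8]
11889 z range [ 20.6 120.3]
slope x,y [-0.136 -0.005] rms 0.43 axial lo/hi -44.4 57.7
rim from lo [ 4.4  0.  16. ]
rim from hi [ 4.7  0.  13.2]
```

Call:
drive_tool([
  [-1, [0.004, 0, 0.005], 0],
  [-1, [0.008, 0, 0.009], 0],
  [-1, [0.011, 0, 0.013], 0],
  [-1, [0.014, 0, 0.017], 0],
  [-1, [0.016, 0, 0.019], 0],
])

```text
clock: 20.6
ee_pos: [611.4, -115.0, 384.2]
tcp_rot: [-3.141, -0.003, -0.263]
contact_force: [-10.4, 2.9, 23.6]
grip_width: -0.1
grasp_force: 11.8
```

Call:
drive_tool([
  [-1, [0.001, 0, 0.001], 0],
  [-1, [0.002, 0, 0.003], 0],
  [-1, [0.003, 0, 0.004], 0],
  [-1, [0.004, 0, 0.005], 0],
  [-1, [0.004, 0, 0.005], 0],
])

```text
clock: 21.1
ee_pos: [613.2, -115.4, 384.8]
tcp_rot: [-3.141, -0.003, -0.263]
contact_force: [-12.1, 4.6, 30.3]
grip_width: -0.2
grasp_force: 15.2
```

```bash
python3 cyl.py c18 1 blue wrist
```

```text
21.15 [ 613.2 -115.4  384.8] [-12.7   3.9  29.7]
11507 z range [  8.7 108.8]
slope x,y [-0.098 -0.001] rms 0.43 axial lo/hi -55.2 46.9
rim from lo [ 4.5 -0.   5.1]
rim from hi [ 4.8 -0.   2.2]
```

Home. Retract and check both, from a distance.

Call:
drive_tool([
  [-1, [-0.005, 0, -0.006], 0],
  [-1, [-0.02, 0, -0.024], 0],
  [-1, [-0.06, 0, -0.08], 0],
  [-1, [-0.1, 0, -0.12], 0],
  [-1, [-0.1, 0, -0.12], 0],
])

```text
clock: 21.65
ee_pos: [563.7, -102.1, 439.0]
tcp_rot: [-3.141, -0.004, -0.263]
contact_force: [1.2, 0.1, 0.2]
grip_width: -0.0
grasp_force: 0.0
```

```bash
python3 cyl.py c19 0 ochre wrist;  python3 cyl.py c20 1 blue wrist; python3 cyl.py t19 0 ochre top;  python3 cyl.py t20 1 blue top; python3 - <<'E'
import cv2
a=[cv2.imread(f"pics/{f}.png") for f in("c20","t20")]
cv2.imwrite("pics/end.png",cv2.resize(cv2.hconcat(a),(800,300)))
E
```

```text
21.7 [ 564.2 -102.4  437.4] [-0.3  0.2 -1. ]
8383 z range [  7.2 109.5]
slope x,y [-0.108  0.01 ] rms 0.46 axial lo/hi -56.9 47.5
rim from lo [ 4.6 -0.2  3.5]
rim from hi [ 4.6 -0.2  2.9]
21.75 [ 564.3 -102.4  436.1] [ 0.4 -0.6 -0.2]
5795 z range [ 14.5 110.1]
slope x,y [-0.115 -0.002] rms 0.39 axial lo/hi -51.8 47.8
rim from lo [ 4.2 -0.   8.5]
rim from hi [ 4.8 -0.   3.2]
21.8 [ 564.4 -102.5  435.2] [ 0.2 -0.3 -0.4]
457 z range [  3.4 110.7]
slope x,y [-0.106 -0.003] rms 1.19 axial lo/hi -61.6 49.6
rim from lo [ 6.1  1.7 -1.3]
rim from hi [5.5 1.7 4.9]
21.85 [ 564.4 -102.5  434.6] [-0.   0.3  0.1]
194 z range [13.8 69.4]
slope x,y [-0.125  0.034] rms 1.17 axial lo/hi -53.4 6.3
rim from lo [5.5 0.7 7. ]
rim from hi [ 11.1  -0.8 -37.8]
```

View pics/end.png

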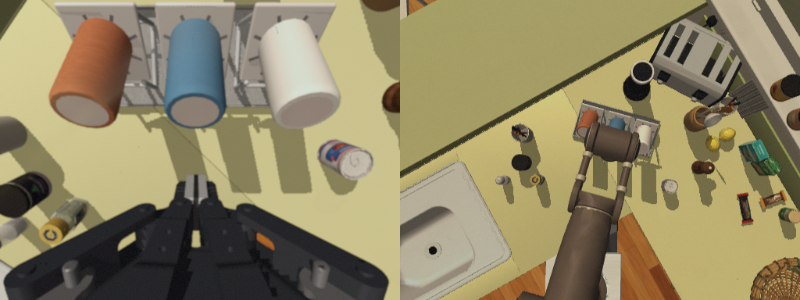

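```bash
python3 -c "
from cell import arm
print(arm.finish_job())"
```

```text
the job is handed in; nothing more can be done
None
```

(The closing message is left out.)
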